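Index the tag slide to its latched marking position

ROBOT

A 6-joint arm with a two-finger parallel gripper is mounted at the origin on a cart in front of the work surface, level with it; the furniture and walls round the work are solid. World frame = base frame: x ahead of the robot, y to its left, z up, the work surface at z = 0. Lengths are in m, angles in rad, forces in N, time in s.
With the tool pointing down it reaches from about 0.325 to 0.775 m from the base axis. Payload 5.5 kg.
Tool frame: the origin (TCP) lies midway between the tips of the shut fingers; the grasp point (between the pads) lies 19 mm behind it; y points along the fingers, x is the direction in which the jaws open and shut, and the axes are right-handed (so a half turn about y gives the same grasp; the last joint's range is limited). The gripper opens to 88 mm and grips with 3 to 60 N. Pads are 20 mm wide; open, the fingers measure 115 mm over their backs; the gripper's body (75 mm by 178 mm) begins 61 mm behind the grasp point.
Start: joints at [1.217, 0.091, 1.231, -0, 1.82, -0.057], TCP at [0.175, 0.574, 0.202] pointing down, gripper open.
Joint ranges: [-2.87, 2.87], [-0.86, 2.18], [0.17, 2.46], [-1.51, 4.65], [0.06, 2.69], [-2.65, 2.65]. Speed limits (rad/s): [2.57, 2.57, 3.01, 3.14, 3.14, 3.14].

INTERFACE

Orientations are given as a rotation vector (axis times angle).
In Python, from rig import ctrl gives the robot as it stands.
- The arm moves only by the tool drive_tool, never from a script. Its argument "deltas" is a list of rows, each a list of 3 entries, a list of its own where there are three numbers: the shift along the tool's x, y, z in cm, then the turn about the tool's y in degrees, then the opening, from -1 (shut) to 1 (fully open). In form: [[[tx, ty, tz], spin, grip], ...]. A call has 1 to 20 rows; each row is the pose to reach, as a shift and turn from the pose commanded when the call began, along the tool's axes at that moment; what a row does not reach only later rows make up. A row lasts 1/10 s, in which the tool goes at most 50 mm and 8.59 degrees, less where a joint would pass 70% of its speed; a pose out of reach is approached as far as the arm can. A call with a gripper value outside its range is refused whole. The fingers move at their own pace and stop on an object; "force" is the grip in N (left out, the last holds). Time passes only in rows, so rows that repeat a pose let the fingers close. It gives the time, the measured TCP pose, the force and the opening at its end, in the units of the state.
- ctrl.get_obs(): the state, without advancing time (a new reading comes with each control period).
- ctrl.grab_frame(name): name is "scene" or "top" or "wrist"; returns the picture (420x560x3 uint8, blue, green, red); there is no depth.
- ctrl.calibration(name): a dict with "fx", "fy", "cx", "cy" (pixels), "R" (3x3) and "t" (3): a world point X has camera coordinates R X + t. Camera axes: x right, y down, z forward; pixel columns grow to the right and rows downward; lengths in m; the calibration is good to about 2 mm. A picture is of the moment at which its call begins: read the wrist's pose just before it. calibration takes no time and is no camera call; for the wrist camera it gives the pose at the moment of the call.
- ctrl.hand_in(): hands the job in, once; it reports no verdict.
The state is a dict: "time_s": time; "joint_pos": joint angles; "dq": joint speeds; "tau": joint torques, N m; "tool_pos": TCP position; "eef_rot": TCP orientation; "ft_force": force on the tool from outside, world axes, zero at the start; "wrist_torque": the same for the moment, N m; "width": finger opening in m.
Only numpy, scipy, OpenCV 4.12 (cv2) and the standard library are available. Lean on these libraries where they do the work, as an engineer would, in place of code of your own. Each camera call takes 0.05 s, during which the arm holds its last target. There are 200 camera calls.

TASK

One of the two slides of the marking fixture carries the flat tag, the other a cream bush. With the fingertips, push the upright orange plate of the tag's slide until the slide is all the way back at its stop, then let it spring back so that it latches on its stop pin at the middle, marking position, and take the hand away. Do not touch or lift the tag or the bush, leave the bush's slide out where it is, and do not disturb the other things on the worktop.

Things in the scene. Friction and masses are not known exactly. Their poses are not given: they have to be found in the camera images.
- fixture: Two-lane marking fixture, fixed: aluminium base 232 x 150 mm, top at 15 mm. Origin on the worktop between the lanes; x is the push direction, from the push plates to the back stops; y left; z up. Steel slides run along x at y = +42 mm (left) and -42 mm (right). Behind the nests, at x = 65 mm, a grey bridge (top at 55 mm) carries a stop pin over each lane, black knobs up to 86 mm (94 mm when lifted).
- left_slide (a joint): Left slide (fixture +y): 0 = fully out at its front stop, where it starts; grows as it is pushed along the fixture's +x; 0.030 m = latched at the middle (marking) position; 0.052 m = hard against the back stop. A spring drives it out with 3 N at 0 and 7.5 N at the back stop; lifting the stop pin adds about 2 N between 0.006 and 0.030 m. Damped: released, it returns at up to about 0.2 m/s.
- left_plate (a point): Centre of the front face of the left slide's push plate: upright aluminium plate with an orange face, 40 mm wide, 8 mm thick, at the robot-side end of the slide, moving with it. The face looks along the fixture's -x. This point is 56 mm above the worktop, the plate's top edge 80 mm. Axes as the fixture's. No fixture part above 31 mm is in front of the plates or in the way of a finger following one.
- left_nest (a point): Centre of the floor of the nest on the left slide, 62 mm behind the push plate's front face and 27 mm above the worktop. The nest is a black frame 64 x 30 mm inside with 6 mm high walls, and moves with the slide.
- right_slide (a joint): Right slide (fixture -y): 0 = fully out at its front stop, where it starts; grows as it is pushed along the fixture's +x; 0.030 m = latched at the middle (marking) position; 0.052 m = hard against the back stop. A spring drives it out with 3 N at 0 and 7.5 N at the back stop; lifting the stop pin adds about 2 N between 0.006 and 0.030 m. Damped: released, it returns at up to about 0.2 m/s.
- right_plate (a point): Centre of the front face of the right slide's push plate: upright aluminium plate with an orange face, 40 mm wide, 8 mm thick, at the robot-side end of the slide, moving with it. The face looks along the fixture's -x. This point is 56 mm above the worktop, the plate's top edge 80 mm. Axes as the fixture's. No fixture part above 31 mm is in front of the plates or in the way of a finger following one.
- right_nest (a point): Centre of the floor of the nest on the right slide, 62 mm behind the push plate's front face and 27 mm above the worktop. The nest is a black frame 64 x 30 mm inside with 6 mm high walls, and moves with the slide.
- left_pin_knob (a point): Top of the black knob of the left lane's sprung stop pin, 86 mm above the worktop. As the slide is pushed in, the pin rides up a ramp on it and drops behind the ramp at 30 mm travel. The slide can be pushed on to the back stop, but on release it springs back only to 30 mm, where the pin holds it. Let go before 30 mm, it goes all the way out again.
- right_pin_knob (a point): Top of the black knob of the right lane's sprung stop pin, 86 mm above the worktop. As the slide is pushed in, the pin rides up a ramp on it and drops behind the ramp at 30 mm travel. The slide can be pushed on to the back stop, but on release it springs back only to 30 mm, where the pin holds it. Let go before 30 mm, it goes all the way out again.
- tag_center (a point): Centre of the flat tag: white, rounded, with a black top panel, 25 x 60 x 9 mm, lying loose in the nest of one of the slides (which one varies), its long side (y axis) along the push direction.
- bush_center (a point): Centre of the cream plastic bush, 24 mm across and 25 mm high, standing loose in the nest of the other slide.
- tray: Small blue parts tray, 94 x 127 x 29 mm; bystander, loose; origin at the centre of its underside.
- hex_key: Grey hex key, 26 x 83 x 7 mm; bystander, loose; origin at the centre of its underside.
- block: White metal block with two holes, 30 x 45 x 20 mm; bystander, loose; origin at the centre of its underside.
- marker_pen: Black marker pen, 17 x 129 x 18 mm; bystander, loose; origin at the centre of its underside.
- tag: The same tag, origin at the centre of its underside.
- bush: The same bush, origin at the centre of its underside.
Not all that is in view belongs to the job. What is shaped like the tag but blue is not meant.

How it is judged:
By the outcome, as a careful person would: the job done as asked, in the order asked, and still so for the second after the job is handed in, with the robot touching nothing.
It also fails if it takes over 32 s, if anything falls off the work surface, if the arm or the gripper's body presses on something with over 40 N, if the wrist force passes 120 N, or if a joint passes its speed limit or range.

## Working session

There is one attempt and no reset: what is moved stays moved. The work goes in short steps, Python scripts to look and compute and a tool call to move; the robot and the scene stay as the last step left them, time stands still between calls to the robot, and variables do not carry over. Pictures are saved under pics/ and viewed, about 8 in all and at most 12, crops included, and the job is handed in when it is done.

Besides the shell and the picture viewer there is one more tool, called after ">>>" in YAML: its name, and indented under it one key for each argument. drive_tool: Moves the arm, as the interface text tells. Its arguments: {"type":"object","properties":{"deltas":{"type":"array"},"force":{"type":"number"}},"required":["deltas"]}

```bash
mkdir -p pics; cat > h.py <<'E'
import numpy as np,cv2
from rig import ctrl
def ray(name,u,v,z):
    c=ctrl.calibration(name);R=np.array(c["R"]);t=np.array(c["t"])
    o=-R.T@t;d=R.T@np.array([(u-c["cx"])/c["fx"],(v-c["cy"])/c["fy"],1]);return o+d*(z-o[2])/d[2]
def proj(name,X):
    c=ctrl.calibration(name);p=np.array(c["R"])@X+np.array(c["t"]);return c["fx"]*p[0]/p[2]+c["cx"],c["fy"]*p[1]/p[2]+c["cy"]
E
python3 - <<'E'
from h import *
o=ctrl.get_obs();print(o)
a=ctrl.grab_frame("scene");b=ctrl.grab_frame("top")
cv2.imwrite("pics/s.png",a);cv2.imwrite("pics/t.png",b)
for n in("scene","top"):
    c=ctrl.calibration(n);print(n,-np.array(c["R"]).T@np.array(c["t"]),c["R"])
E
```

```text
{'time_s': 0.0, 'joint_pos': array([ 1.21730954e+00,  9.18348976e-02,  1.23184258e+00, -6.69895510e-06,
        1.81978743e+00, -5.67269420e-02]), 'dq': array([ 1.61695766e-03,  8.99261333e-04,  2.65268636e-05,  2.44280490e-03,
       -1.10492807e-03, -9.04116205e-04]), 'tau': array([-1.29362583e-03, -4.46461058e+01, -4.06426942e+01,  6.95189531e-02,
        3.00273439e-02, -1.16532246e-04]), 'tool_pos': array([0.17536192, 0.57346534, 0.20134571]), 'eef_rot': array([-1.33615643, -0.98671471,  0.98930968]), 'ft_force': array([-0.25087718, -0.591358  , -0.5854847 ]), 'wrist_torque': array([0.00965982, 0.00811297, 0.00330268]), 'width': 0.08756230612628385}
scene [ 0.07232358 -0.18580171  1.05834953] [[ 0.50783436 -0.86140887 -0.00888895]
 [-0.7475015  -0.43550571 -0.50157381]
 [ 0.42818895  0.26136092 -0.86506919]]
top [0.46672274 0.08849578 1.00812377] [[-5.12718629e-04 -9.99805454e-01 -1.97177676e-02]
 [-9.93248668e-01  2.79648959e-03 -1.15970961e-01]
 [ 1.16003540e-01  1.95251859e-02 -9.93056869e-01]]
```

View pics/t.png

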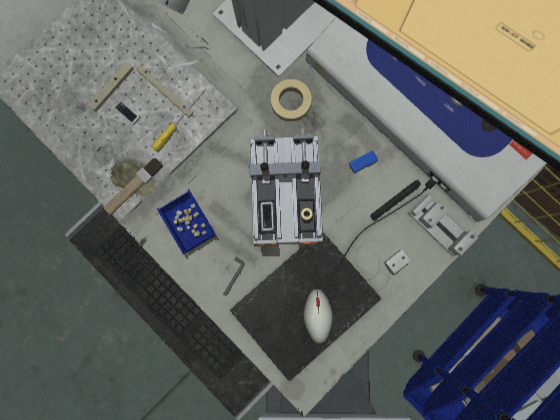

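View pics/s.png

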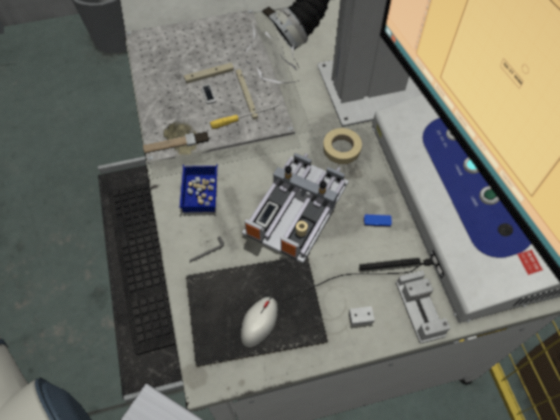

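Candidates for the tag: the black-and-white piece in the fixture's left lane at top (267,215), the blue piece at (362,161), which is excluded by its colour, and the black piece on the granite at (127,112), which isn't in a nest. The left lane fits. I'll confirm it in an enlarged crop.

```bash
python3 - <<'E'
import cv2,numpy as np
b=cv2.imread("pics/t.png")[125:265,235:340];a=cv2.imread("pics/s.png")[145:270,235:355]
b=cv2.resize(b,None,fx=4,fy=4,interpolation=cv2.INTER_CUBIC);a=cv2.resize(a,None,fx=3,fy=3,interpolation=cv2.INTER_CUBIC)
o=np.zeros((560,420+360,3),np.uint8);o[:,:420]=b;o[:375,420:]=a
cv2.imwrite("pics/c.png",o)
E
```

```text
(no output)
```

View pics/c.png

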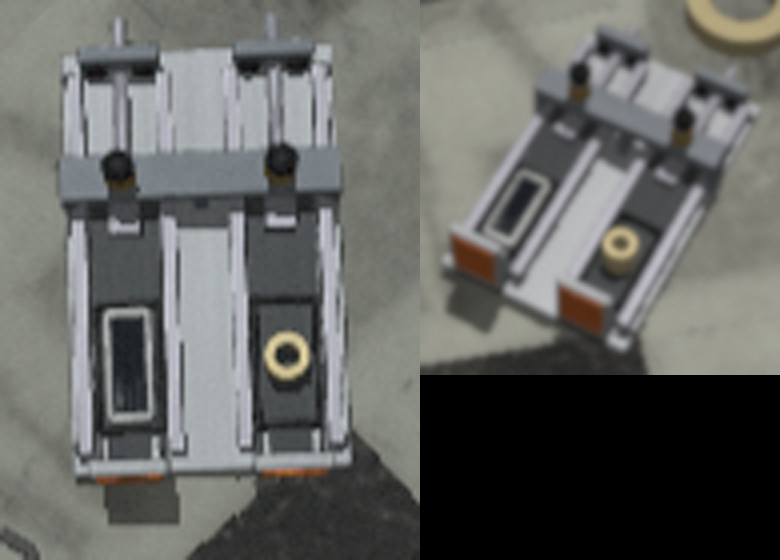

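The crop shows the tag, white with a black panel, in the left lane at crop (128,365). The bush is in the right lane at (287,355), so the left slide is the one to push.

```bash
python3 - <<'E'
from h import *
T=lambda x,y,z:ray("top",235+x/4,125+y/4,z)[:2].round(4)
S=lambda x,y,z:ray("scene",235+(x-420)/3,145+y/3,z)[:2].round(4)
kl,kr=T(117,156,.086),T(280,154,.086);print("knobs T",kl,kr,"dist",np.hypot(*(kl-kr)))
k2,k3=S(579,70,.086),S(685,115,.086);print("knobs S",k2,k3)
print("bush",T(287,355,.052),"tag",T(128,365,.036))
print("tag ends",T(124,308,.036),T(131,424,.036))
print("base front corners z.015",T(75,478,.015),T(350,465,.015))
print("plate top L T",T(95,472,.08),T(162,472,.08))
# fit yaw/pose from points
from scipy.optimize import least_squares
P=[("top",235+117/4,125+156/4,(.065,.042,.086)),("top",305,125+154/4,(.065,-.042,.086)),
("scene",235+159/3,145+70/3,(.065,.042,.086)),("scene",235+265/3,145+115/3,(.065,-.042,.086))]
def w(p,q):
    c,s=np.cos(p[2]),np.sin(p[2]);return np.array([p[0]+c*q[0]-s*q[1],p[1]+s*q[0]+c*q[1],q[2]])
f=lambda p:np.ravel([np.subtract(proj(n,w(p,q)),(u,v)) for n,u,v,q in P])
r=least_squares(f,[.45,.07,0]);p=r.x;print(p,r.fun.round(2))
# direction from tag long axis + bridge edge in top
a,b=T(131,424,.036),T(124,308,.036);print("yaw tag",np.arctan2(*(b-a)[::-1]))
a,b=T(62,157,.055),T(340,150,.055);print("yaw bridge",np.arctan2(*(a-b)[::-1])-np.pi/2)
for g in ((-.116,.075,.015),(-.116,-.075,.015),(-.11,.042,.08),(-.11,-.042,.08)):
    u,v=proj("top",w(p,g));print(g,w(p,g).round(3),(u-235)*4,(v-125)*4)
from scipy.spatial.transform import Rotation as R
print(R.from_rotvec(ctrl.get_obs()["eef_rot"]).as_matrix().round(3))
E
```

```text
knobs T [0.6665 0.1436] [0.6672 0.0608] dist 0.08280295888432974
knobs S [0.6619 0.1438] [0.6661 0.0594]
bush [0.5682 0.0568] tag [0.5648 0.1403]
tag ends [0.5952 0.1426] [0.5335 0.1387]
base front corners z.015 [0.506  0.1697] [0.5127 0.0223]
plate top L T [0.5064 0.1544] [0.5064 0.1208]
[0.60073477 0.10040205 0.0252049 ] [-0.2   0.91  0.37  0.19  0.53 -0.96 -0.11 -0.35]
yaw tag 0.06312509582342615
yaw bridge 0.020545054033399568
(-0.116, 0.075, 0.015) [0.483 0.172 0.015] 69.64234228058956 521.2457841142774
(-0.116, -0.075, 0.015) [0.487 0.023 0.015] 350.04959781781236 513.8980674261264
(-0.11, 0.042, 0.08) [0.49 0.14 0.08] 124.29536334476506 505.3667799130409
(-0.11, -0.042, 0.08) [0.492 0.056 0.08 ] 292.16429213094875 500.94619057978684
[[ 0.292 -0.001 -0.956]
 [ 0.956 -0.002  0.292]
 [-0.002 -1.     0.   ]]
```

Two independent estimates of the left plate face agree: plate edge x≈0.506, and tag minus 62 mm ≈0.503. That gives (0.504, 0.139) with a yaw of about 0.03. I'll move to a point in front of it with the fingers shut and the jaw axis across the push.

>>> drive_tool:
  deltas:
    - [[-8,0,-9],-6,-1]
    - [[-16,0,-18],-12,-1]
    - [[-24,0,-27],-18.5,-1]
    - [[-33.8,0,-38],-18.5,-1]
    - [[-33.8,0,-38],-18.5,-1]
    - [[-33.8,0,-38],-18.5,-1]
    - [[-33.8,0,-38],-18.5,-1]
    - [[-33.8,0,-38],-18.5,-1]
    - [[-33.8,0,-38],-18.5,-1]
    - [[-33.8,0,-38],-18.5,-1]
    - [[-33.8,0,-38],-18.5,-1]
    - [[-33.8,0,-38],-18.5,-1]
    - [[-33.8,0,-38],-18.5,-1]
    - [[-33.8,0,-38],-18.5,-1]
    - [[-33.8,0,-38],-18.5,-1]
    - [[-33.8,0,-38],-18.5,-1]

```text
time_s: 1.7
tool_pos: [0.4396, 0.1404, 0.2026]
eef_rot: [-1.196, -1.23, 1.23]
ft_force: [-0.2, -0.2, 0.4]
width: 0.0004
```

```bash
python3 - <<'E'
from h import *
from scipy.spatial.transform import Rotation as R
o=ctrl.get_obs();print(o["time_s"],o["tool_pos"],o["width"],o["ft_force"]);print(R.from_rotvec(o["eef_rot"]).as_matrix().round(3))
cal=ctrl.calibration("wrist")
a=ctrl.grab_frame("wrist");s=ctrl.grab_frame("scene")
X=np.array([.504,.139,.08]);print("plate top centre proj",proj("wrist",X),"scene",proj("scene",X))
out=np.zeros((420,790,3),np.uint8);out[:,:560]=a;out[:210,560:]=cv2.resize(s[120:330,130:360],(230,210))
cv2.imwrite("pics/w1.png",out)
E
```

```text
1.7 [0.43961833 0.14044392 0.20255294] 0.00038102383143518814 [-0.23892727 -0.18207416  0.4316756 ]
[[-0.028  0.    -1.   ]
 [ 1.     0.    -0.028]
 [ 0.    -1.    -0.   ]]
plate top centre proj (np.float64(278.54857976070326), np.float64(254.1677380831617)) scene (np.float64(251.51755396391007), np.float64(225.89243007366463))
```

View pics/w1.png

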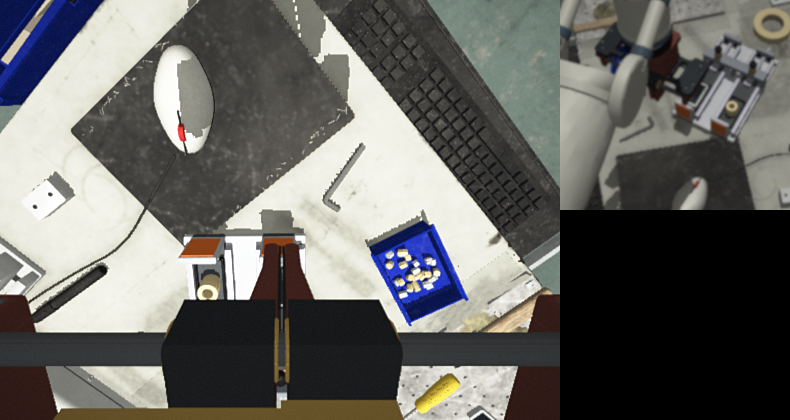

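The wrist view shows the left orange plate at (262–298, ~240), centred at about 280. The predicted value was 278.5, so the pose is confirmed. Next I descend and approach.

>>> drive_tool:
  deltas:
    - [[-0.2,5,0],0,-1]
    - [[-0.2,10,0],0,-1]
    - [[-0.2,15,0],0,-1]
    - [[-0.2,15,0],0,-1]
    - [[-0.2,15,-1.5],0,-1]
    - [[-0.2,15,-3],0,-1]
    - [[-0.2,15,-4],0,-1]
    - [[-0.2,15,-4],0,-1]
    - [[-0.2,15,-4],0,-1]

```text
time_s: 2.7
tool_pos: [0.4805, 0.1387, 0.0537]
eef_rot: [-1.197, -1.229, 1.228]
ft_force: [0.4, -0.4, 0.2]
width: 0.0006
```

Now push at moderate speed, to about 40 mm of travel.

>>> drive_tool:
  deltas:
    - [[0,0,-0.5],0,-1]
    - [[0,0,-1],0,-1]
    - [[0,0,-1.5],0,-1]
    - [[0,0,-2],0,-1]
    - [[0,0,-2.5],0,-1]
    - [[0,0,-3],0,-1]
    - [[0,0,-3.5],0,-1]
    - [[0,0,-4],0,-1]
    - [[0,0,-4.5],0,-1]
    - [[0,0,-4.5],0,-1]
    - [[0,0,-4.5],0,-1]

```text
time_s: 3.8
tool_pos: [0.5244, 0.1399, 0.0523]
eef_rot: [-1.195, -1.227, 1.229]
ft_force: [-5.0, 0.5, 3.1]
width: 0.0004
```

```bash
python3 - <<'E'
from h import *
s=ctrl.grab_frame("scene");t=ctrl.grab_frame("top")
o=ctrl.get_obs();print(o["tool_pos"],o["ft_force"])
out=np.hstack([cv2.resize(t[125:265,225:345],(360,420)),cv2.resize(s[140:270,225:360],(420,420))])
cv2.imwrite("pics/p1.png",out)
E
```

```text
[0.52430619 0.13989421 0.05237362] [-5.07053871  0.23983422  2.4696212 ]
```

View pics/p1.png

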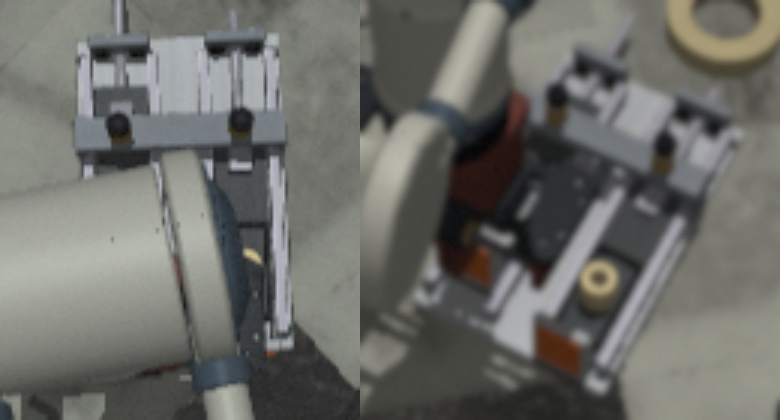

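The left slide is partly in: its block shows behind the bridge at crop (120,95), and the force is 5 N. The right slide and the bush haven't moved. I'll continue in smaller steps and watch the force.

>>> drive_tool:
  deltas:
    - [[0,0,-0.4],0,-1]
    - [[0,0,-0.8],0,-1]
    - [[0,0,-1.2],0,-1]
    - [[0,0,-1.6],0,-1]
    - [[0,0,-1.6],0,-1]

```text
time_s: 4.4
tool_pos: [0.5401, 0.1405, 0.0524]
eef_rot: [-1.194, -1.227, 1.23]
ft_force: [-7.4, 1.1, 4.8]
width: 0.0007
```

>>> drive_tool:
  deltas:
    - [[0,0,-0.2],0,-1]
    - [[0,0,-0.4],0,-1]
    - [[0,0,-0.4],0,-1]
    - [[0,0,-0.4],0,-1]

```text
time_s: 4.8
tool_pos: [0.5438, 0.1407, 0.0524]
eef_rot: [-1.194, -1.227, 1.23]
ft_force: [-7.2, 1.4, 3.5]
width: 0.0008
```

>>> drive_tool:
  deltas:
    - [[0,0,-0.2],0,-1]
    - [[0,0,-0.4],0,-1]
    - [[0,0,-0.4],0,-1]
    - [[0,0,-0.4],0,-1]

```text
time_s: 5.2
tool_pos: [0.5464, 0.1408, 0.0524]
eef_rot: [-1.191, -1.225, 1.232]
ft_force: [-11.8, 0.2, 7.5]
width: 0.0003
```

>>> drive_tool:
  deltas:
    - [[0,0,-0.15],0,-1]
    - [[0,0,-0.3],0,-1]
    - [[0,0,-0.3],0,-1]
    - [[0,0,-0.3],0,-1]

```text
time_s: 5.6
tool_pos: [0.5465, 0.1407, 0.0523]
eef_rot: [-1.187, -1.22, 1.235]
ft_force: [-24.1, 0.4, 12.9]
width: 0.0003
```

The slide is hard against the back stop: no further motion while the force rose to 24 N. I'll back off gently.

>>> drive_tool:
  deltas:
    - [[0,0,0.3],0,-1]
    - [[0,0,0.6],0,-1]
    - [[0,0,0.9],0,-1]
    - [[0,0,1.2],0,-1]
    - [[0,0,1.5],0,-1]
    - [[0,0,1.8],0,-1]
    - [[0,0,2.1],0,-1]
    - [[0,0,2.4],0,-1]
    - [[0,0,2.7],0,-1]
    - [[0,0,3.0],0,-1]
    - [[0,0,3.5],0,-1]
    - [[0,0,4.5],0,-1]
    - [[0,0,6],0,-1]
    - [[0,0,8],0,-1]
    - [[0,0,10],0,-1]
    - [[0,0,10],0,-1]
    - [[0,0,10],0,-1]

```text
time_s: 7.3
tool_pos: [0.4523, 0.1377, 0.0527]
eef_rot: [-1.198, -1.23, 1.228]
ft_force: [-0.1, -0.0, 0.0]
width: 0.0007
```

Now lift and move aside to clear the view.

>>> drive_tool:
  deltas:
    - [[0,-5,0],0,-1]
    - [[0,-10,0],0,-1]
    - [[0,-15,0],0,-1]
    - [[4,-15,1],0,-1]
    - [[8,-15,2],0,-1]
    - [[12,-15,3],0,-1]
    - [[16,-15,4],0,-1]
    - [[20,-15,4],0,-1]
    - [[24,-15,4],0,-1]
    - [[28,-15,4],0,-1]
    - [[28,-15,4],0,-1]
    - [[28,-15,4],0,-1]
    - [[28,-15,4],0,-1]

```text
time_s: 8.6
tool_pos: [0.4054, 0.416, 0.2025]
eef_rot: [-1.198, -1.228, 1.228]
ft_force: [-0.2, 0.2, -0.0]
width: 0.0005
```

```bash
python3 - <<'E'
from h import *
s=ctrl.grab_frame("scene");t=ctrl.grab_frame("top");cv2.imwrite("pics/t2.png",t);cv2.imwrite("pics/s2.png",s)
o=ctrl.get_obs();print(o["time_s"],o["tool_pos"],o["ft_force"])
c=lambda t:cv2.resize(t[125:265,235:340],(395,527),interpolation=cv2.INTER_CUBIC)
cv2.imwrite("pics/p2.png",np.hstack([c(t),cv2.resize(s[140:315,165:295+0],(391,527),interpolation=cv2.INTER_CUBIC)]))
d=cv2.absdiff(t,cv2.imread("pics/t.png")).max(2)>40
n,l,st,_=cv2.connectedComponentsWithStats(d.astype(np.uint8));print([x.tolist() for x in st[1:] if x[4]>12])
E
```

```text
8.7 [0.40542406 0.41563987 0.20295436] [-0.96839535  0.27261688  0.42667414]
[[257, 154, 10, 10, 75], [267, 154, 8, 10, 61], [262, 178, 9, 6, 28], [258, 187, 17, 18, 106], [263, 191, 7, 9, 53], [257, 214, 19, 27, 184], [273, 234, 3, 6, 13], [259, 243, 21, 13, 214], [0, 270, 27, 49, 571], [17, 282, 21, 4, 45], [42, 283, 87, 56, 2120], [116, 311, 4, 10, 18], [22, 331, 57, 54, 1169], [84, 370, 8, 7, 14], [74, 384, 25, 36, 502]]
```

View pics/p2.png

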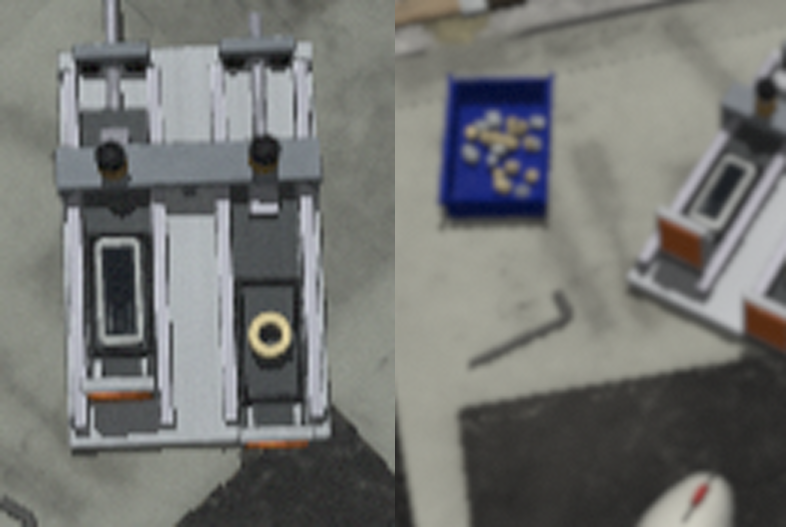

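The left slide is latched. The tag moved about 14 px at roughly 2.1 mm/px, which is about 30 mm. The knob is down, the bush slide is still out, and the image differences are only in the left lane and the arm.

```bash
python3 -c "
from rig import ctrl
print(ctrl.hand_in())"
```

```text
the job is handed in; nothing more can be done
None
```

The tag's slide (the left one) is latched at the middle, marking position, and the job is handed in. I finished at about 8.7 s of the 32 s allowed.

- **Push:** with the fingers shut, I pushed the left orange plate until the slide stopped moving. The force then rose from about 7 N to 24 N, which showed it was hard against the back stop.
- **Release:** I backed off gently, let the slide spring back onto its pin, then lifted the hand and moved it aside.
- **Slide position:** in the last pictures the slide and tag sit about 30 mm further in than at the start. That is an estimate from the pixel shift, and it matches the 30 mm latched position.
- **Everything else:** the tag still lies in its nest, and the bush's slide is still fully out with the bush standing. Comparing the overhead pictures from before and after showed changes only in the left lane and where the arm is. The wrist force with the hand clear was close to zero.

None of my checks failed or disagreed.

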